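Set and lock the airbrush regulator

TASK

Set the blue airbrush regulator on the table: turn its grey knob clockwise until the white pointer is in the red band, feel for the spot in the band where the lock lets the knob rise, then pull the knob straight up until it is fully out and stays locked, and let go. Pull and press only gently, since the lock does not give anywhere else and the regulator stands on soft rubber mounts that must not be stretched or squashed; leave everything else on the table alone.

Things in the scene. Friction and masses are not known exactly. Their poses are not given: they have to be found in the camera images.
- knob_grip (a point): Point on the axis of the regulator's knob at the height to grip: an upright round grey fluted knob, 38 mm across (41 over the flutes), 36 mm tall, on top of the regulator. While it is down, its top is 12 mm above this point and the black dial plate 26 mm below. Grip it from above across any diameter. Site z points up, x along the white pointer.
- regulator_foot: The regulator: blue box 110 x 90 mm in plan on a 150 x 120 mm steel foot fixed to the table; origin under its centre, below the knob's axis. Its top is a black dial plate 87 mm across, 89 mm above the table, with nothing on it but the knob. Gauge on the front (-x), filter bowl and outlet at the sides, all lower than the dial plate.
- knob (a joint): Turn of the knob in rad, growing clockwise seen from above. At 0 the white pointer stands on the near (first) edge of the red band, at 0.64 on its far edge; it starts at -0.75 to -0.4 and has end stops at -1.3 and 0.8. Dry friction about 0.05 N m.
- stem (a joint): How far the knob is pulled out (up), m: 0 down, 0.009 fully out at a hard stop. Drag about 3 N; it stays where left. Off the slot it rises 1 to 1.5 mm, then is blocked hard. The one slot lies inside the red band, at least 0.04 rad from its edges, different each time and hidden; it takes the knob's lock pin within about 0.03 rad either side, and then the knob can turn no more.
- mount (a joint): Stretch of the rubber mounts under the blue body, m: 0 at rest, positive when the knob is pulled up, negative when pressed; 0.001 for each 5 N. Keep it within 0.004 (20 N) either way. With the knob held up lightly (6 to 10 N) against its block and turned slowly through the band, the pull drops by some newtons where the pin meets the slot.
- band (a point): Middle of the red band, on the dial plate, 35 mm from the knob's axis (at a knob turn of 0.32).
- ink_bottle: Dark ink bottle with a white cap, 43 mm wide and 92 mm tall, origin under its centre; a bystander.
- poster_red: Red paint bottle, 56 mm wide and 140 mm tall, origin under its centre; a bystander.
- poster_yellow: Yellow paint bottle, 52 mm wide and 125 mm tall, origin under its centre; a bystander.
Mind the look-alikes: they are no part of the job. Of the things like the regulator_foot, leave any that is yellow; of the rest the larger one is meant.

How it is judged:
On the way, in this order (a step that is already met when the one before it is completed fails the run):
1. the pointer is in the red band with the knob still down (value of joint knob between 0 and 0.64 rad and value of joint stem below 0.003 m), for 0.05 s.
2. the knob is pulled fully out in the band (value of joint knob between 0 and 0.64 rad and value of joint stem above 0.0075 m), for 0.1 s.
At the end, for the whole second after the job is handed in: The pointer stands in the red band (knob turn 0 to 0.64 rad), the knob is out by more than 7 of its 9 mm and stays so, and the robot has let go (value of joint knob between 0 and 0.64 rad and value of joint stem above 0.007 m and contact force between the fingers and anything else below 0.1 N); the robot touches nothing.
It fails at once if the rubber mounts stretched or squashed by more than 4 mm (more than about 20 N up or down on the knob) (value of joint mount above 0.004 m or value of joint mount below -0.004 m).
It fails at once if a bystander moved by more than 20 mm (distance of any of ink_bottle, poster_red, poster_yellow from where it was at the start of the episode above 0.02 m).
It also fails if it takes over 72 s, if anything falls off the work surface, if the arm or the gripper's body presses on something with over 40 N, if the wrist force passes 120 N, or if a joint passes its speed limit or range.

ROBOT

A 6-joint arm with a two-finger parallel gripper is mounted at the origin on a cart in front of the work surface, level with it; the furniture and walls round the work are solid. World frame = base frame: x ahead of the robot, y to its left, z up, the work surface at z = 0. Lengths are in m, angles in rad, forces in N, time in s.
With the tool pointing down it reaches from about 0.35 to 0.775 m from the base axis. Payload 7.3 kg.
Tool frame: the origin (TCP) lies midway between the tips of the shut fingers; the grasp point (between the pads) lies 19 mm behind it (robot.tcp_to_grasp is the distance from the TCP to the grasp point, in m); x points along the fingers, z is the direction in which the jaws open and shut, and the axes are right-handed (so a half turn about x gives the same grasp; the last joint's range is limited). The gripper opens to 92 mm and grips with 3 to 60 N. Pads are 19 mm wide; open, the fingers measure 130 mm over their backs; the gripper's body (75 mm by 190 mm) begins 47 mm behind the grasp point.
Start: joints at [-1.325, 0.342, 1.524, -0, 1.275, -0.146], TCP at [0.2, -0.485, 0.227] pointing down, gripper open.
Joint ranges: [-2.53, 2.53], [-0.77, 2.02], [0.04, 2.7], [-1, 4.14], [0.28, 2.66], [-3.11, 3.11]. Speed limits (rad/s): [2.57, 2.57, 3.14, 3.14, 3.14, 3.14].

INTERFACE

Orientations are given as [roll, pitch, yaw] about the fixed x, y, z axes, in that order (R = Rz(yaw) Ry(pitch) Rx(roll)).
In Python, from cell import robot gives the robot as it stands.
- The arm moves only by the tool move_arm, never from a script. Its argument "deltas" is a list of rows, each an object with "dp": the shift along the tool's x, y, z in m, a list of three; "turn": the turn, a rotation vector about the tool's x, y, z in degrees, a list of three. A call has 1 to 10 rows; each row is the pose to reach, as a shift and turn from the pose commanded when the call began, along the tool's axes at that moment; what a row does not reach only later rows make up. A row lasts 1/10 s, in which the tool goes at most 50 mm and 8.59 degrees, less where a joint would pass 70% of its speed; a pose out of reach is approached as far as the arm can. A call with a gripper value outside its range is refused whole. "hand" is the finger opening in m, from 0 to 0.0918, set as the call begins (left out, the last holds). The fingers move at their own pace and stop on an object; "squeeze" is the grip in N (left out, the last holds). Time passes only in rows, so rows that repeat a pose let the fingers close. It gives the time, the measured TCP pose, the force and the opening at its end, in the units of the state.
- robot.observe(): the state, without advancing time (a new reading comes with each control period).
- robot.read_camera(name): name is "side" or "top" or "wrist"; returns (picture, depth): 384x512x3 uint8, red, green, blue; 384x512 float32, m along the optical axis (not along the pixel's ray), 0 where there is no reading.
- robot.camera_info(name): a dict with "fx", "fy", "cx", "cy" (pixels), "R" (3x3) and "t" (3): a world point X has camera coordinates R X + t. Camera axes: x right, y down, z forward; pixel columns grow to the right and rows downward; lengths in m; the calibration is good to about 2 mm. A picture is of the moment at which its call begins: read the wrist's pose just before it. camera_info takes no time and is no camera call; for the wrist camera it gives the pose at the moment of the call.
- robot.hand_in(): hands the job in, once; it reports no verdict.
The state is a dict: "time": time; "qpos": joint angles; "qvel": joint speeds; "joint_efforts": joint torques, N m; "tool_pos": TCP position; "tool_rot": TCP orientation; "contact_force": force on the tool from outside, world axes, zero at the start; "torque": the same for the moment, N m; "opening": finger opening in m.
Only numpy, scipy, OpenCV 4.12 (cv2) and the standard library are available. Lean on these libraries where they do the work, as an engineer would, in place of code of your own. Each camera call takes 0.05 s, during which the arm holds its last target.

## Working session

There is one attempt and no reset: what is moved stays moved. The work goes in short steps, Python scripts to look and compute and a tool call to move; the robot and the scene stay as the last step left them, time stands still between calls to the robot, and variables do not carry over. Pictures are saved under pics/ and viewed, and the job is handed in when it is done.

Besides the shell and the picture viewer there is one more tool, called after "Emit:" as name(argument=value, ...) on one line, values as JSON. move_arm: Moves the arm, as the interface text tells. Its arguments: {"type":"object","properties":{"deltas":{"type":"array"},"hand":{"type":"number"},"squeeze":{"type":"number"}},"required":["deltas"]}

```bash
mkdir -p pics; ls
python3 - <<'E'
from cell import robot
import cv2,numpy as np
print(robot.observe())
for n in ["top","side","wrist"]:
    ci=robot.camera_info(n)
    p,d=robot.read_camera(n)
    np.savez(f"{n}0.npz",p=p,d=d,**{k:np.array(ci[k]) for k in ci})
    cv2.imwrite(f"pics/{n}0.png",p[:,:,::-1])
    print(n,ci)
E
```

```text
pics
{'time': 0.0, 'qpos': array([-1.32500276e+00,  3.42730627e-01,  1.52502305e+00,  3.23301503e-05,
        1.27539521e+00, -1.45978169e-01]), 'qvel': array([-1.78235132e-04, -1.40074683e-03, -2.95326082e-03, -8.08743496e-04,
       -4.13113606e-05,  1.50714909e-05]), 'joint_efforts': array([-4.90674047e-04, -4.31242311e+01, -2.44218081e+01,  7.19103660e-02,
        5.59554622e-02, -1.23572936e-04]), 'tool_pos': array([ 0.20039896, -0.48480633,  0.22603876]), 'tool_rot': array([2.9757518 , 1.56923978, 1.79671776]), 'contact_force': array([ 0.18695286, -0.25600824, -0.59717001]), 'torque': array([-0.00382823, -0.05047682,  0.01214535]), 'opening': 0.09214267985717316}
top {'fx': 373.0361625893868, 'fy': 373.0361625893868, 'cx': 264.21921117875576, 'cy': 195.84292241073067, 'R': array([[ 0.02301044, -0.99972964, -0.00334279],
       [-0.98932071, -0.02228923, -0.14404073],
       [ 0.14392728,  0.00662153, -0.98956611]]), 't': array([-0.0600209 ,  0.578824  ,  0.85188703])}
side {'fx': 378.32826631073556, 'fy': 378.32826631073556, 'cx': 257.3071223455609, 'cy': 190.11865838396406, 'R': array([[ 0.95205067, -0.30590629,  0.00456893],
       [-0.2036885 , -0.64492709, -0.73660033],
       [ 0.2282773 ,  0.70035019, -0.67631286]]), 't': array([-0.57177791,  0.17108248,  0.89415601])}
wrist {'fx': 278.12911375612435, 'fy': 278.12911375612435, 'cx': 257.7711614133866, 'cy': 194.66069688352337, 'R': array([[ 0.38200098, -0.92416124, -0.00112099],
       [-0.88298708, -0.36533918,  0.29472207],
       [-0.27278025, -0.1115943 , -0.95558236]]), 't': array([-0.52488616, -0.0375451 ,  0.39188927])}
```

View pics/top0.png

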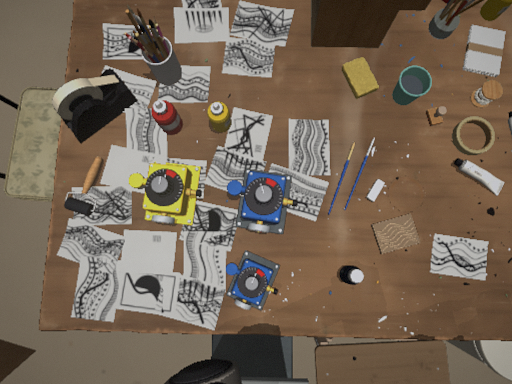

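View pics/side0.png

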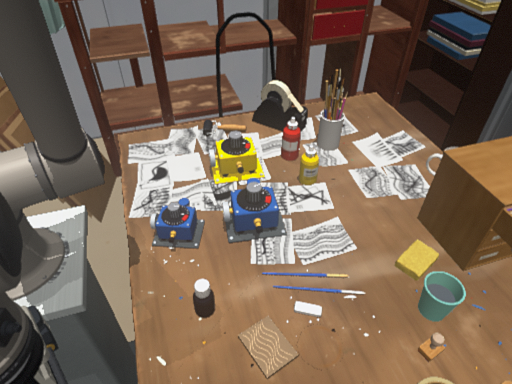

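Three regulators show in the top view: a yellow one at (170,190), a large blue one at (264,197) and a small blue one at (252,281). The yellow is excluded and the larger blue one is meant, at (264,197). I'll confirm that in an enlarged crop and measure it.

```bash
cat > h.py <<'E'
import numpy as np,cv2
def unproj(f,u,v,z):
    K=np.array([(u-f['cx'])/f['fx'],(v-f['cy'])/f['fy'],1.0]); R=f['R'];c=-R.T@f['t'];r=R.T@K
    return c+r*(z-c[2])/r[2]
def proj(f,X):
    x=f['R']@np.asarray(X)+f['t'];return f['fx']*x[0]/x[2]+f['cx'],f['fy']*x[1]/x[2]+f['cy']
def cloud(f):
    d=f['d'];v,u=np.mgrid[:384,:512]
    P=np.stack([(u-f['cx'])/f['fx']*d,(v-f['cy'])/f['fy']*d,d],-1)-f['t']
    return P@f['R']
E
python3 - <<'E'
from h import *
f=dict(np.load('top0.npz')); p=f['p']
c=p[150:250,215:315,::-1]
cv2.imwrite('pics/crop0.png',cv2.resize(c,(600,600),interpolation=cv2.INTER_CUBIC))
for n in ('top','side'):
    f=dict(np.load(n+'0.npz'));P=cloud(f);p=f['p'].astype(int)
    # coarse centre
    c0=unproj(dict(np.load('top0.npz')),264,194,0.12)[:2]
    near=np.hypot(P[...,0]-c0[0],P[...,1]-c0[1])<0.06
    for zl,zh in((0.115,0.135),(0.084,0.095)):
        m=near&(P[...,2]>zl)&(P[...,2]<zh)
        q=P[m]; print(n,zl,m.sum(),np.median(q,0),q.min(0),q.max(0))
        if n=='top':
            (cx,cy),r=cv2.minEnclosingCircle(q[:,:2].astype(np.float32)); print('circ',cx,cy,r)
    red=near&(p[...,0]>150)&(p[...,1]<70)&(p[...,2]<70)&(P[...,2]>.08)
    print('red',red.sum(),P[red].mean(0))
    wh=near&(p.min(-1)>170)&(P[...,2]>.08);print('white',wh.sum(),P[wh])
E
```

```text
top 0.115 251 [ 0.57355857 -0.04500399  0.12738772] [ 0.55477591 -0.06433299  0.11508629] [ 0.59241521 -0.02703485  0.13086989]
circ 0.5742326378822327 -0.045511581003665924 0.019948184490203857
top 0.084 1305 [ 0.56863506 -0.04578543  0.08883323] [ 0.5189979  -0.0919664   0.08401129] [0.62891999 0.0024075  0.09478119]
circ 0.5726129412651062 -0.04662274941802025 0.06005881354212761
red 51 [ 0.60505553 -0.06086824  0.09033293]
white 15 [[ 0.61568326 -0.08687503  0.08679545]
 [ 0.58894306 -0.04209329  0.12821393]
 [ 0.58713243 -0.03993578  0.12563086]
 [ 0.58673844 -0.04214619  0.12824203]
 [ 0.58448153 -0.04220332  0.12859475]
 [ 0.58278601 -0.04221568  0.12554849]
 [ 0.58035175 -0.04228708  0.12698788]
 [ 0.57999339 -0.04448269  0.12951037]
 [ 0.5780487  -0.04451821  0.12796781]
 [ 0.57561583 -0.04458552  0.12951315]
 [ 0.5738171  -0.04461114  0.12698467]
 [ 0.53342005 -0.00229419  0.08566513]
 [ 0.52355553 -0.07481238  0.08774703]
 [ 0.52121476 -0.07482674  0.08878137]
 [ 0.52125184 -0.07706894  0.08894944]]
side 0.115 175 [ 0.57441013 -0.05375251  0.12537199] [ 0.55727187 -0.06741
[... 903 characters left out ...]
 0.5789658  -0.04726891  0.12695714]
 [ 0.5614232  -0.04723796  0.12524765]
 [ 0.56232991 -0.0525197   0.12635851]
 [ 0.56671931 -0.05444603  0.12682865]
 [ 0.58101627 -0.05661217  0.12478429]
 [ 0.58293094 -0.05842849  0.12583889]
 [ 0.56598813 -0.05679938  0.12586263]
 [ 0.56859902 -0.05637851  0.12477285]
 [ 0.57067481 -0.05771884  0.12537199]
 [ 0.57281392 -0.05884139  0.12576308]
 [ 0.57502447 -0.05972862  0.12592852]
 [ 0.57732107 -0.06034361  0.12583197]
 [ 0.53455713 -0.00321597  0.08423033]
 [ 0.60262594 -0.03855542  0.09301723]
 [ 0.61779072 -0.08557374  0.08400841]
 [ 0.52319487 -0.07272822  0.08335186]
 [ 0.5248801  -0.0759052   0.08593631]
 [ 0.52390727 -0.07944395  0.08629555]]
```

View pics/crop0.png

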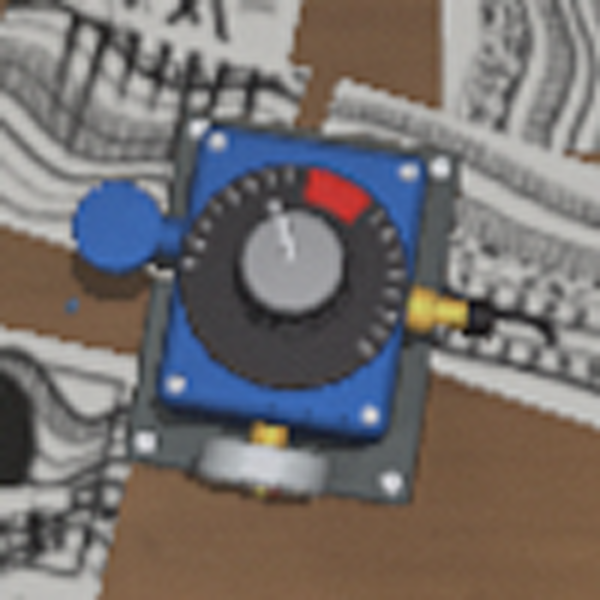

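View pics/wrist0.png

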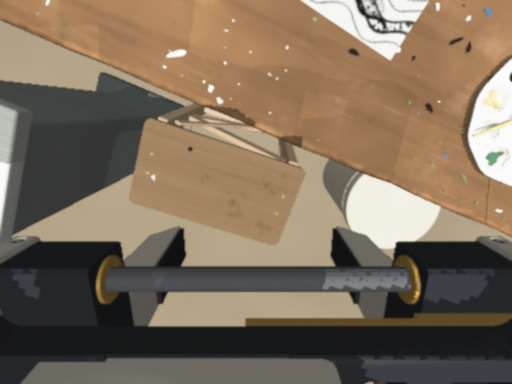

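The crop shows the large blue regulator. Its knob is centred near crop (292,262), the pointer runs to (273,203), and the red band is at (338,195). Next I'll refine the axis and angles by ray casting.

```bash
cat > g.py <<'E'
from h import *
from scipy.spatial.transform import Rotation as Ro
def R_of(o): return Ro.from_euler('xyz',o).as_matrix()
def delta(o,tp,yawz):
    # target: x down, z (jaw) along angle yawz in the plane
    R=R_of(o['tool_rot']); z=np.array([np.cos(yawz),np.sin(yawz),0]);x=np.array([0,0,-1.]);T=np.stack([x,np.cross(z,x),z],1)
    return R.T@(np.array(tp)-o['tool_pos']), np.degrees(Ro.from_matrix(R.T@T).as_rotvec())
E
python3 - <<'E'
from g import *
from cell import robot
C={}
for n in ('top','side'):
    f=dict(np.load(n+'0.npz'));p=f['p'].astype(int)
    u0,v0=proj(f,[.574,-.046,.127]); s=22
    v,u=np.mgrid[:384,:512]; near=np.hypot(u-u0,v-v0)<25
    red=near&(p[...,0]>130)&(p[...,1]<80)&(p[...,2]<80)
    b=np.array([unproj(f,a,c,.089) for c,a in np.argwhere(red)])
    hsv=cv2.cvtColor(f['p'],cv2.COLOR_RGB2HSV)
    g=((np.hypot(u-u0,v-v0)<13)&(p.max(-1)>105)&(hsv[...,1]<50)).astype(np.uint8)
    cn=max(cv2.findContours(g,0,2)[0],key=cv2.contourArea); (eu,ev),ax,an=cv2.fitEllipse(cv2.convexHull(cn))
    k=unproj(f,eu,ev,.127); print(n,'ell',eu,ev,ax,'knob',k,'red',b.mean(0),red.sum())
    th=np.arctan2(b[:,1]-k[1],b[:,0]-k[0]);print(' band deg',np.degrees([th.min(),th.mean(),th.max()]),'r',np.hypot(*(b.mean(0)-k)[:2]))
    w=near&(p.min(-1)>165)&(np.hypot(u-eu,v-ev)<13)
    print([(a,c,*p[c,a][:1],*np.round(unproj(f,a,c,.127)[:2]-k[:2],4)) for c,a in np.argwhere(w)])
o=robot.observe();print(o['time'],R_of(o['tool_rot']))
print(delta(o,[.5745,-.046,.227],-np.pi/2))
f=dict(np.load('top0.npz'))
c=f['p'][180:210,249:279,::-1];cv2.imwrite('pics/crop1.png',cv2.resize(c,(600,600),interpolation=cv2.INTER_NEAREST))
f=dict(np.load('side0.npz'))
c=f['p'][175:215,235:275,::-1];cv2.imwrite('pics/crop2.png',cv2.resize(c,(600,600),interpolation=cv2.INTER_NEAREST))
E
```

```text
top ell 263.1147155761719 192.7352294921875 (15.677885055541992, 18.048099517822266) knob [ 0.57440079 -0.04484626  0.127     ] red [ 0.60513765 -0.06079025  0.089     ] 55
 band deg [-44.86361962 -27.35301973  -8.86171384] r 0.0346260736996944
[(np.int64(261), np.int64(186), np.int64(170), np.float64(0.0147), np.float64(0.0049)), (np.int64(262), np.int64(186), np.int64(178), np.float64(0.0148), np.float64(0.0028)), (np.int64(261), np.int64(187), np.int64(176), np.float64(0.0125), np.float64(0.0049)), (np.int64(262), np.int64(187), np.int64(192), np.float64(0.0125), np.float64(0.0027)), (np.int64(262), np.int64(188), np.int64(192), np.float64(0.0103), np.float64(0.0027)), (np.int64(262), np.int64(189), np.int64(193), np.float64(0.0081), np.float64(0.0026)), (np.int64(263), np.int64(189), np.int64(170), np.float64(0.0082), np.float64(0.0004)), (np.int64(262), np.int64(190), np.int64(188), np.float64(0.0059), np.float64(0.0026)), (np.int64(263), np.int64(190), np.int64(192), np.float64(0.006), np.float64(0.0004)), (np.int64(263), np.int64(191), np.int64(194), np.float64(0.0038), np.flo
[... 12148 characters left out ...]
nt64(190), np.int64(172), np.float64(-0.004), np.float64(-0.0196)), (np.int64(255), np.int64(190), np.int64(173), np.float64(-0.0018), np.float64(-0.0204)), (np.int64(256), np.int64(190), np.int64(175), np.float64(0.0005), np.float64(-0.0211)), (np.int64(257), np.int64(190), np.int64(168), np.float64(0.0027), np.float64(-0.0218)), (np.int64(263), np.int64(192), np.int64(179), np.float64(0.0141), np.float64(-0.0327))]
0.15 [[-3.15749175e-04  9.24201775e-01  3.81904412e-01]
 [ 1.10968147e-03  3.81904519e-01 -9.24201118e-01]
 [-9.99999334e-01  1.31976507e-04 -1.14615562e-03]]
(array([-4.24387207e-04,  5.13347210e-01, -2.62784497e-01]), array([ 2.24517050e+01, -6.63089769e-02,  5.40188725e-03]))
```

View pics/crop2.png

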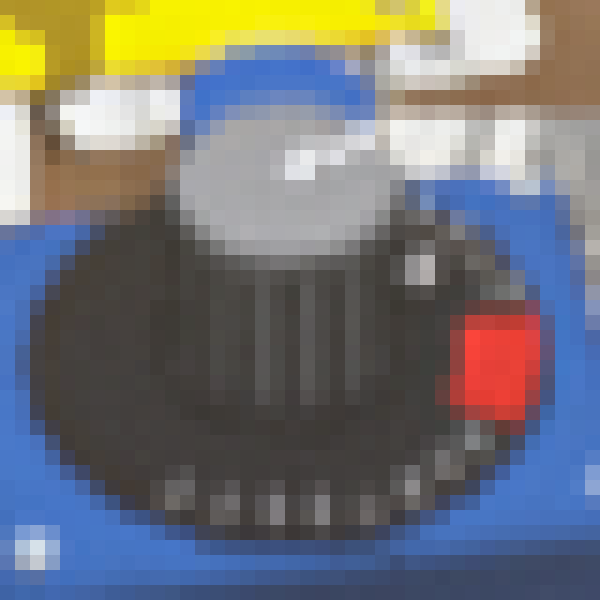

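Emit:
move_arm(deltas=[{"dp": [0,0.03,-0.015],"turn": [2,0,0]},{"dp": [0,0.07,-0.036],"turn": [4,0,0]},{"dp": [0,0.11,-0.056],"turn": [6,0,0]},{"dp": [0,0.15,-0.077],"turn": [8,0,0]},{"dp": [0,0.19,-0.097],"turn": [10,0,0]},{"dp": [0,0.23,-0.117],"turn": [12,0,0]},{"dp": [0,0.27,-0.138],"turn": [14,0,0]},{"dp": [0,0.31,-0.158],"turn": [16,0,0]},{"dp": [0,0.35,-0.179],"turn": [18,0,0]},{"dp": [0,0.37,-0.189],"turn": [19,0,0]}], hand=0.0918)

```text
time: 1.15
tool_pos: [0.4718, -0.1664, 0.2265]
tool_rot: [2.861, 1.57, 1.351]
contact_force: [0.1, -0.4, 0.4]
opening: 0.0918
```

Run:
```python
from g import *
from cell import robot
o=robot.observe();print(o['time'],o['tool_pos'],o['qpos'],o['contact_force'])
print(delta(o,[.5755,-.0457,.200],-np.pi/2))
```

```text
1.15 [ 0.47179317 -0.16638304  0.22653082] [-4.92845456e-01  2.97026808e-01  1.59022412e+00  7.93450543e-04
  1.25455323e+00  1.01618843e+00] [ 0.1269673  -0.44691655  0.37871162]
(array([ 0.02664075,  0.11092411, -0.1140592 ]), array([ 3.52458412, -0.04348169, -0.01111515]))
```

Emit:
move_arm(deltas=[{"dp": [0.005,0.03,-0.03],"turn": [1,0,0]},{"dp": [0.012,0.06,-0.06],"turn": [2,0,0]},{"dp": [0.02,0.09,-0.09],"turn": [3,0,0]},{"dp": [0.0266,0.111,-0.114],"turn": [3.5,0,0]},{"dp": [0.0266,0.111,-0.114],"turn": [3.5,0,0]},{"dp": [0.0266,0.111,-0.114],"turn": [3.5,0,0]},{"dp": [0.0266,0.111,-0.114],"turn": [3.5,0,0]}])

```text
time: 1.85
tool_pos: [0.5737, -0.0496, 0.2002]
tool_rot: [-0.694, 1.57, -2.267]
contact_force: [-0.3, 0.8, 0.3]
opening: 0.0917
```

```bash
cat > look.py <<'E'
import sys
from g import *
from cell import robot
n,tag=sys.argv[1:3]
o=robot.observe();ci=robot.camera_info(n);p,d=robot.read_camera(n)
np.savez(tag+'.npz',p=p,d=d,**{k:np.array(ci[k]) for k in ci});cv2.imwrite(f'pics/{tag}.png',p[:,:,::-1])
print(o['time'],o['tool_pos'],o['contact_force'],o['torque'],o['qpos'][5])
print(delta(o,[.5755,-.0457,.096],-np.pi/2))
E
python3 look.py wrist w1
```

```text
1.85 [ 0.57372646 -0.04961919  0.20021186] [-0.25993802  0.75344673  0.32741637] [-0.00861376 -0.04570249  0.00113494] 1.3533175610504378
(array([ 0.10420977,  0.0018012 , -0.0039619 ]), array([-0.08393033,  0.02204499,  0.01838295]))
```

View pics/w1.png

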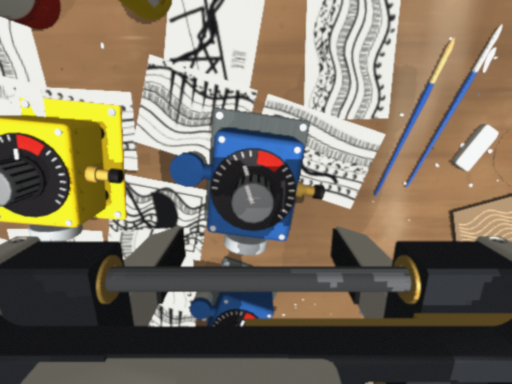

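The wrist view shows the knob top at about (252,202), the pointer tip at (247,184) and the red band at (269,158). I'll cast rays from this view.

Run:
```python
from g import *
f=dict(np.load('w1.npz'));p=f['p'].astype(int)
v,u=np.mgrid[:384,:512];near=np.hypot(u-252,v-195)<60
hsv=cv2.cvtColor(f['p'],cv2.COLOR_RGB2HSV)
g=((np.hypot(u-252,v-200)<32)&(p.max(-1)>95)&(hsv[...,1]<40)).astype(np.uint8)
g=cv2.morphologyEx(g,cv2.MORPH_OPEN,np.ones((5,5),np.uint8))
cn=max(cv2.findContours(g,0,1)[0],key=cv2.contourArea)
e=cv2.fitEllipse(cv2.convexHull(cn));k=unproj(f,*e[0],.127);print(e,k)
red=near&(p[...,0]>130)&(p[...,1]<80)&(p[...,2]<80)
b=np.array([unproj(f,a,c,.089) for c,a in np.argwhere(red)]);print(b.mean(0),np.hypot(*(b.mean(0)-k)[:2]))
th=np.degrees(np.arctan2(b[:,1]-k[1],b[:,0]-k[0]));print(th.min(),th.mean(),th.max())
w=(np.hypot(u-e[0][0],v-e[0][1])<22)&(p.min(-1)>170)
q=np.array([unproj(f,a,c,.127)-k for c,a in np.argwhere(w)])[:,:2];print(np.round(q,4).tolist())
vx,vy,x0,y0=cv2.fitLine(q.astype(np.float32),cv2.DIST_HUBER,0,.001,.001).ravel();print(np.degrees(np.arctan2(vy,vx)),x0,y0,np.degrees(np.arctan2(q[:,1].mean(),q[:,0].mean())))
cv2.imwrite('pics/w1c.png',cv2.resize(f['p'][140:240,200:300,::-1],(600,600),interpolation=cv2.INTER_CUBIC))
```

```text
((252.09112548828125, 202.77865600585938), (37.767066955566406, 38.805301666259766), 98.13488006591797) [ 0.57448053 -0.04522541  0.127     ]
[ 0.6057289  -0.06045252  0.089     ] 0.03476097436109812
-45.824780200686845 -25.84355141349599 -7.232523187168511
[[0.0135, 0.0043], [0.0108, 0.0035], [0.0081, 0.0026], [0.0053, 0.0018], [0.0044, 0.0027], [0.0044, 0.0018], [0.0044, 0.0009], [0.0035, 0.0027], [0.0035, 0.0018], [0.0035, 0.0009], [0.0035, 0.0001], [0.0026, 0.0018], [0.0026, 0.0009]]
16.736925 0.0054217307 0.001873196 20.207209814886237
```

View pics/w1c.png

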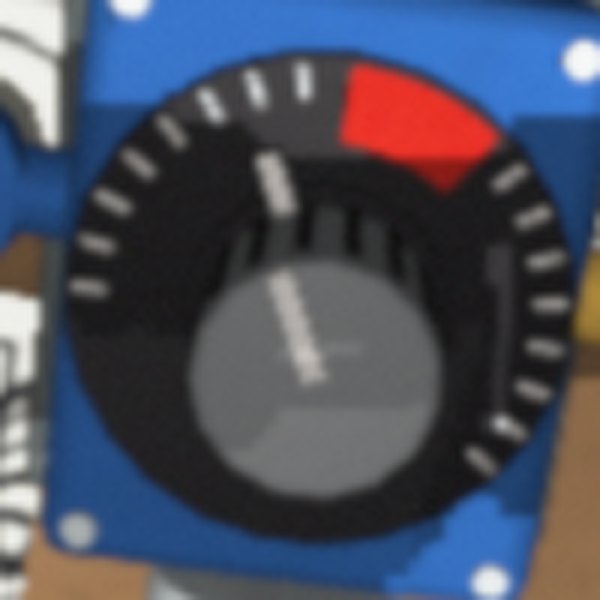

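Emit:
move_arm(deltas=[{"dp": [0.02,0.0,0],"turn": [0,0,0]},{"dp": [0.04,0,0],"turn": [0,0,0]},{"dp": [0.055,0,0],"turn": [0,0,0]},{"dp": [0.06,0,0],"turn": [0,0,0]},{"dp": [0.06,0,0],"turn": [0,0,0]},{"dp": [0.06,0,0],"turn": [0,0,0]}])

```text
time: 2.5
tool_pos: [0.5746, -0.0494, 0.1411]
tool_rot: [1.289, 1.569, -0.284]
contact_force: [-1.0, 0.3, -0.4]
opening: 0.0921
```

```bash
sed -i 's/.5755,-.0457/.5748,-.0453/' look.py; python3 look.py wrist w2
```

```text
2.5 [ 0.5746088  -0.04938405  0.14113954] [-0.96459787  0.29460948 -0.43191364] [ 0.05026286 -0.0140834   0.02521217] 1.3539138016837564
(array([ 0.0451379 ,  0.00011338, -0.00410501]), array([-0.09180794,  0.02628958, -0.09045295]))
```

View pics/w2.png

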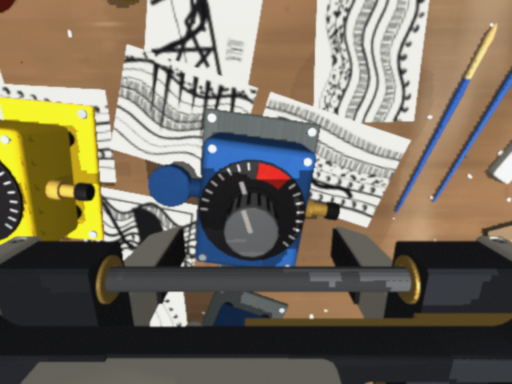

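The knob is now at (250,231), left of the jaw midline at about 258. That agrees with the 4 mm correction, so I'll descend.

Emit:
move_arm(deltas=[{"dp": [0.01,0.0,-0.0041],"turn": [0,0,0]},{"dp": [0.025,0,-0.0041],"turn": [0,0,0]},{"dp": [0.038,0,-0.0041],"turn": [0,0,0]},{"dp": [0.044,0,-0.0041],"turn": [0,0,0]},{"dp": [0.045,0,-0.0041],"turn": [0,0,0]},{"dp": [0.045,0,-0.0041],"turn": [0,0,0]},{"dp": [0.045,0,-0.0041],"turn": [0,0,0]}])

```text
time: 3.25
tool_pos: [0.5747, -0.0448, 0.0956]
tool_rot: [1.296, 1.57, -0.276]
contact_force: [-0.4, -0.4, 0.5]
opening: 0.0917
```

```bash
python3 look.py wrist w3
```

```text
3.25 [ 0.57466638 -0.04479091  0.09563491] [-0.38163738 -0.39995513  0.54706803] [-0.0053555   0.01138074  0.01276936] 1.3610614613785637
(array([-0.00036479,  0.00013448,  0.00050909]), array([-0.05153622,  0.01773885, -0.06269727]))
```

View pics/w3.png

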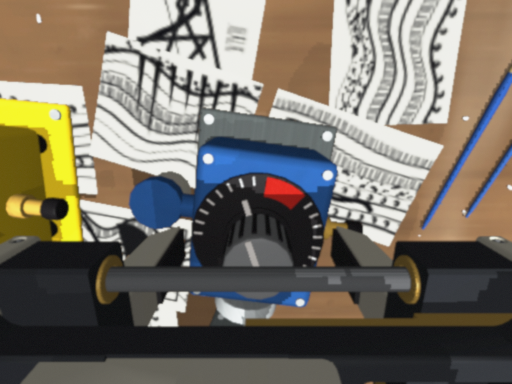

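The knob is centred between the fingers at column 258, with the pads beside it. Closing gently.

Emit:
move_arm(deltas=[{"dp": [0,0,0],"turn": [0,0,0]},{"dp": [0,0,0],"turn": [0,0,0]},{"dp": [0,0,0],"turn": [0,0,0]},{"dp": [0,0,0],"turn": [0,0,0]},{"dp": [0,0,0],"turn": [0,0,0]},{"dp": [0,0,0],"turn": [0,0,0]},{"dp": [0,0,0],"turn": [0,0,0]},{"dp": [0,0,0],"turn": [0,0,0]},{"dp": [0,0,0],"turn": [0,0,0]},{"dp": [0,0,0],"turn": [0,0,0]}], hand=0.025, squeeze=30)

```text
time: 4.3
tool_pos: [0.5742, -0.0446, 0.0951]
tool_rot: [-2.423, 1.571, 2.288]
contact_force: [0.2, 0.3, -0.2]
opening: 0.0374
```

Emit:
move_arm(deltas=[{"dp": [0,0,0],"turn": [2,0,0]},{"dp": [0,0,0],"turn": [5,0,0]},{"dp": [0,0,0],"turn": [8,0,0]},{"dp": [0,0,0],"turn": [11,0,0]},{"dp": [0,0,0],"turn": [14,0,0]},{"dp": [0,0,0],"turn": [17,0,0]},{"dp": [0,0,0],"turn": [20,0,0]},{"dp": [0,0,0],"turn": [23,0,0]},{"dp": [0,0,0],"turn": [25,0,0]},{"dp": [0,0,0],"turn": [25,0,0]}])

```text
time: 5.3
tool_pos: [0.5742, -0.0447, 0.0951]
tool_rot: [-0.499, 1.571, -2.507]
contact_force: [0.6, -0.2, -0.2]
opening: 0.0373
```

Emit:
move_arm(deltas=[{"dp": [0,0,0],"turn": [0,0,0]},{"dp": [0,0,0],"turn": [0,0,0]}])

```text
time: 5.5
tool_pos: [0.5742, -0.0447, 0.0951]
tool_rot: [-1.084, 1.571, -3.091]
contact_force: [0.4, 0.2, -0.2]
opening: 0.0373
```

```bash
python3 look.py wrist w4;python3 look.py top t4; python3 -c "
import cv2
a=cv2.imread('pics/w4.png')[150:290,180:340];b=cv2.imread('pics/t4.png')[160:230,225:305]
import numpy as np
cv2.imwrite('pics/c4.png',np.hstack([cv2.resize(a,(400,350),interpolation=2),cv2.resize(b,(400,350),interpolation=2)]))"
```

```text
5.5 [ 0.57420505 -0.04466447  0.0951021 ] [ 0.36209975  0.21070356 -0.24582264] [ 0.16184199  0.02169134 -0.04733462] 1.7967156941980897
(array([-0.00089793,  0.00080783,  0.00032438]), array([-2.50139848e+01,  8.40150885e-04,  3.04991362e-03]))
5.55 [ 0.57420303 -0.04466575  0.09510412] [-0.20768574  1.5507705   0.0951473 ] [ 0.18564258  0.04301417 -0.0063674 ] 1.7968835145334352
(array([-0.0008959 ,  0.0008092 ,  0.00032221]), array([-2.50239525e+01,  6.69060245e-04,  1.47901316e-03]))
```

View pics/c4.png

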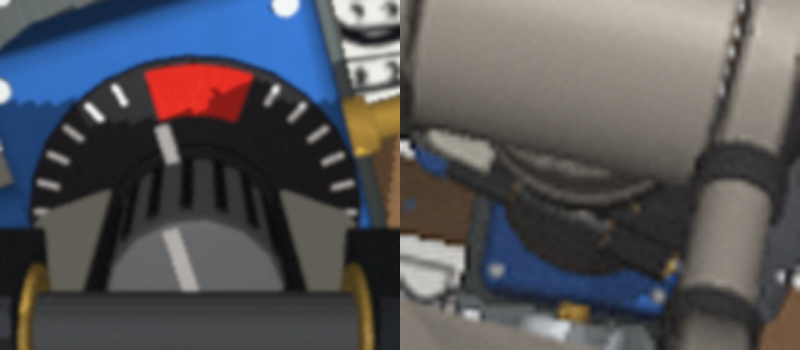

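In the wrist crop the pointer's dial mark at (167,145) is about at the band's near edge at (157,122), and it followed the hand. Now I'll lift in small steps and watch the force.

Emit:
move_arm(deltas=[{"dp": [-0.0005,0,0],"turn": [0,0,0]},{"dp": [-0.001,0,0],"turn": [0,0,0]},{"dp": [-0.001,0,0],"turn": [0,0,0]},{"dp": [-0.001,0,0],"turn": [0,0,0]}])

```text
time: 6.0
tool_pos: [0.5742, -0.0447, 0.0959]
tool_rot: [-1.279, 1.571, 2.996]
contact_force: [0.3, 0.3, -3.4]
opening: 0.0374
```

Emit:
move_arm(deltas=[{"dp": [-0.0005,0,0],"turn": [0,0,0]},{"dp": [-0.001,0,0],"turn": [0,0,0]},{"dp": [-0.001,0,0],"turn": [0,0,0]},{"dp": [-0.001,0,0],"turn": [0,0,0]}])

```text
time: 6.4
tool_pos: [0.5742, -0.0447, 0.097]
tool_rot: [-1.018, 1.571, -3.026]
contact_force: [1.5, 0.6, -4.4]
opening: 0.0374
```

Emit:
move_arm(deltas=[{"dp": [-0.0005,0,0],"turn": [0,0,0]},{"dp": [-0.0005,0,0],"turn": [0,0,0]},{"dp": [-0.0005,0,0],"turn": [0,0,0]}])

```text
time: 6.7
tool_pos: [0.5742, -0.0447, 0.0974]
tool_rot: [-1.244, 1.571, 3.031]
contact_force: [1.8, 1.7, -6.2]
opening: 0.0371
```

Emit:
move_arm(deltas=[{"dp": [-0.0005,0,0],"turn": [0,0,0]},{"dp": [-0.0005,0,0],"turn": [0,0,0]},{"dp": [-0.0005,0,0],"turn": [0,0,0]}])

```text
time: 7.0
tool_pos: [0.5741, -0.0447, 0.0979]
tool_rot: [-1.249, 1.57, 3.026]
contact_force: [2.4, 2.0, -7.4]
opening: 0.0373
```

Emit:
move_arm(deltas=[{"dp": [0,0,0],"turn": [0.5,0,0]},{"dp": [0,0,0],"turn": [1,0,0]},{"dp": [0,0,0],"turn": [1,0,0]}])

```text
time: 7.3
tool_pos: [0.5742, -0.0447, 0.098]
tool_rot: [-0.782, 1.571, -2.808]
contact_force: [2.3, 1.3, -9.0]
opening: 0.0381
```

Emit:
move_arm(deltas=[{"dp": [0,0,0],"turn": [0.5,0,0]},{"dp": [0,0,0],"turn": [1,0,0]},{"dp": [0,0,0],"turn": [1,0,0]}])

```text
time: 7.6
tool_pos: [0.5742, -0.0447, 0.0981]
tool_rot: [-1.052, 1.571, -3.096]
contact_force: [1.5, 1.4, -8.4]
opening: 0.0374
```

```bash
cat > st.py <<'E'
from g import *
from cell import robot
o=robot.observe();R=R_of(o['tool_rot'])
print(round(o['time'],2),o['tool_pos'].round(4),'F',o['contact_force'].round(2),'M',o['torque'].round(3),'jaw deg',np.degrees(np.arctan2(R[1,2],R[0,2])).round(2),o['qpos'][5].round(3))
E
python3 st.py
```

```text
7.6 [ 0.5742 -0.0447  0.0981] F [ 1.55  1.37 -8.37] M [ 0.296 -0.359  0.03 ] jaw deg -117.08 1.833
```

Emit:
move_arm(deltas=[{"dp": [0,0,0],"turn": [0.5,0,0]},{"dp": [0,0,0],"turn": [1,0,0]},{"dp": [0,0,0],"turn": [1.5,0,0]},{"dp": [0,0,0],"turn": [1.5,0,0]}])

```text
time: 8.0
tool_pos: [0.5742, -0.0447, 0.0981]
tool_rot: [-0.995, 1.571, -3.064]
contact_force: [2.3, 1.6, -9.5]
opening: 0.0375
```

Emit:
move_arm(deltas=[{"dp": [0,0,0],"turn": [0.5,0,0]},{"dp": [0,0,0],"turn": [1,0,0]},{"dp": [0,0,0],"turn": [1.5,0,0]},{"dp": [0,0,0],"turn": [1.5,0,0]}])

```text
time: 8.4
tool_pos: [0.5742, -0.0447, 0.0981]
tool_rot: [-1.077, 1.571, 3.111]
contact_force: [2.3, 2.0, -9.4]
opening: 0.0376
```

Emit:
move_arm(deltas=[{"dp": [0,0,0],"turn": [0.5,0,0]},{"dp": [0,0,0],"turn": [1,0,0]},{"dp": [0,0,0],"turn": [1.5,0,0]},{"dp": [0,0,0],"turn": [1.5,0,0]}])

```text
time: 8.8
tool_pos: [0.5742, -0.0447, 0.0981]
tool_rot: [-0.67, 1.571, -2.792]
contact_force: [1.0, 1.6, -8.6]
opening: 0.0372
```

```bash
python3 st.py
```

```text
8.8 [ 0.5742 -0.0447  0.0981] F [ 1.01  1.61 -8.56] M [ 0.308 -0.255  0.042] jaw deg -121.57 1.911
```

Emit:
move_arm(deltas=[{"dp": [0,0,0],"turn": [0.5,0,0]},{"dp": [0,0,0],"turn": [1,0,0]},{"dp": [0,0,0],"turn": [1.5,0,0]},{"dp": [0,0,0],"turn": [1.5,0,0]}])

```text
time: 9.2
tool_pos: [0.5742, -0.0447, 0.0981]
tool_rot: [-0.775, 1.571, -2.923]
contact_force: [1.5, 1.6, -9.5]
opening: 0.0374
```

Emit:
move_arm(deltas=[{"dp": [0,0,0],"turn": [0.5,0,0]},{"dp": [0,0,0],"turn": [1,0,0]},{"dp": [0,0,0],"turn": [1.5,0,0]},{"dp": [0,0,0],"turn": [1.5,0,0]}])

```text
time: 9.6
tool_pos: [0.5742, -0.0447, 0.0981]
tool_rot: [-0.666, 1.571, -2.84]
contact_force: [0.7, 1.7, -9.1]
opening: 0.0377
```

```bash
python3 st.py; python3 look.py wrist w5; python3 -c "
import cv2
a=cv2.imread('pics/w5.png')[150:290,180:340]
cv2.imwrite('pics/c5.png',cv2.resize(a,(640,560),interpolation=2))"
```

```text
9.6 [ 0.5742 -0.0447  0.0981] F [ 0.72  1.69 -9.1 ] M [ 0.32  -0.148  0.07 ] jaw deg -124.57 1.964
9.6 [ 0.57417236 -0.04468815  0.09806773] [ 0.71569699  1.69249297 -9.09903126] [ 0.31955855 -0.14836968  0.07039956] 1.9636042307600332
(array([0.00206767, 0.0008642 , 0.00014736]), array([-3.45749963e+01,  5.02903310e-03,  7.29963939e-03]))
```

View pics/c5.png

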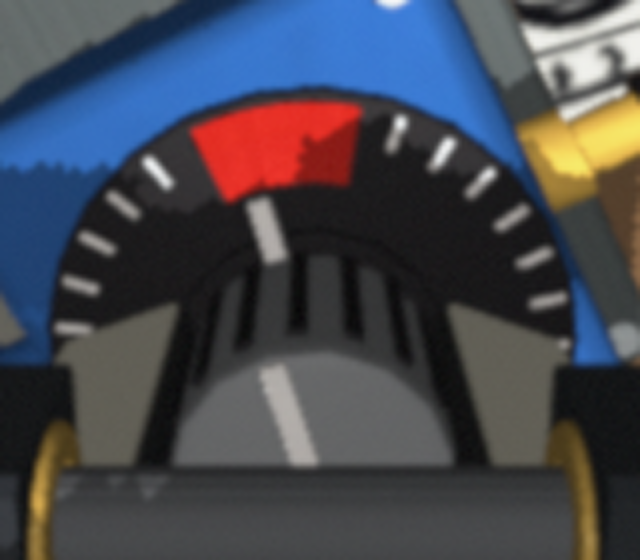

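The pointer moved with the hand. Its mark at (266,230) is now about 0.2 rad into the red, and the pull is steady at about 9 N with no drop, so I'll keep scanning.

Emit:
move_arm(deltas=[{"dp": [0,0,0],"turn": [0.5,0,0]},{"dp": [0,0,0],"turn": [1,0,0]},{"dp": [0,0,0],"turn": [1.5,0,0]},{"dp": [0,0,0],"turn": [1.5,0,0]}])

```text
time: 10.05
tool_pos: [0.5742, -0.0447, 0.0981]
tool_rot: [-0.473, 1.571, -2.674]
contact_force: [1.2, 1.2, -9.3]
opening: 0.0375
```

Emit:
move_arm(deltas=[{"dp": [0,0,0],"turn": [0.5,0,0]},{"dp": [0,0,0],"turn": [1,0,0]},{"dp": [0,0,0],"turn": [1.5,0,0]},{"dp": [0,0,0],"turn": [1.5,0,0]}])

```text
time: 10.45
tool_pos: [0.5742, -0.0447, 0.0981]
tool_rot: [-0.462, 1.571, -2.689]
contact_force: [0.6, 1.9, -8.7]
opening: 0.0377
```

```bash
python3 st.py
```

```text
10.45 [ 0.5742 -0.0447  0.0981] F [ 0.64  1.93 -8.73] M [ 0.402 -0.037  0.099] jaw deg -127.58 2.016
```

Emit:
move_arm(deltas=[{"dp": [0,0,0],"turn": [0.5,0,0]},{"dp": [0,0,0],"turn": [1,0,0]},{"dp": [0,0,0],"turn": [1.5,0,0]},{"dp": [0,0,0],"turn": [1.5,0,0]}])

```text
time: 10.85
tool_pos: [0.5742, -0.0447, 0.0981]
tool_rot: [-0.455, 1.571, -2.708]
contact_force: [-0.3, 1.3, -9.1]
opening: 0.0372
```

```bash
python3 st.py
```

```text
10.85 [ 0.5742 -0.0447  0.0981] F [-0.3   1.33 -9.08] M [ 0.403 -0.068  0.097] jaw deg -129.07 2.042
```

Emit:
move_arm(deltas=[{"dp": [0,0,0],"turn": [0.5,0,0]},{"dp": [0,0,0],"turn": [1,0,0]},{"dp": [0,0,0],"turn": [1.5,0,0]},{"dp": [0,0,0],"turn": [1.5,0,0]}])

```text
time: 11.25
tool_pos: [0.5742, -0.0447, 0.0981]
tool_rot: [-0.437, 1.571, -2.716]
contact_force: [0.1, 1.5, -9.0]
opening: 0.0376
```

```bash
python3 st.py
```

```text
11.25 [ 0.5742 -0.0447  0.0981] F [ 0.07  1.46 -8.96] M [0.417 0.018 0.089] jaw deg -130.58 2.068
```

Emit:
move_arm(deltas=[{"dp": [0,0,0],"turn": [0.5,0,0]},{"dp": [0,0,0],"turn": [1,0,0]},{"dp": [0,0,0],"turn": [1.5,0,0]},{"dp": [0,0,0],"turn": [1.5,0,0]}])

```text
time: 11.65
tool_pos: [0.5742, -0.0447, 0.0981]
tool_rot: [-0.485, 1.571, -2.79]
contact_force: [0.3, 1.7, -8.4]
opening: 0.0374
```

Emit:
move_arm(deltas=[{"dp": [0,0,0],"turn": [0.5,0,0]},{"dp": [0,0,0],"turn": [1,0,0]},{"dp": [0,0,0],"turn": [1.5,0,0]},{"dp": [0,0,0],"turn": [1.5,0,0]}])

```text
time: 12.05
tool_pos: [0.5742, -0.0447, 0.0981]
tool_rot: [-0.03, 1.571, -2.361]
contact_force: [-0.1, 1.2, -9.7]
opening: 0.0374
```

```bash
python3 st.py; python3 look.py wrist w6; python3 -c "
import cv2
a=cv2.imread('pics/w6.png')[150:290,180:340]
cv2.imwrite('pics/c6.png',cv2.resize(a,(640,560),interpolation=2))"
```

```text
12.05 [ 0.5742 -0.0447  0.0981] F [-0.1   1.16 -9.74] M [0.371 0.056 0.048] jaw deg -133.58 2.121
12.05 [ 0.57419334 -0.04471292  0.09808444] [-0.10402387  1.15723779 -9.74416679] [0.37060395 0.05595941 0.0475032 ] 2.12072110345755
(array([2.08443909e-03, 8.44192215e-04, 6.86776980e-06]), array([-4.35777013e+01,  6.18220054e-03,  2.68679239e-03]))
```

View pics/c6.png

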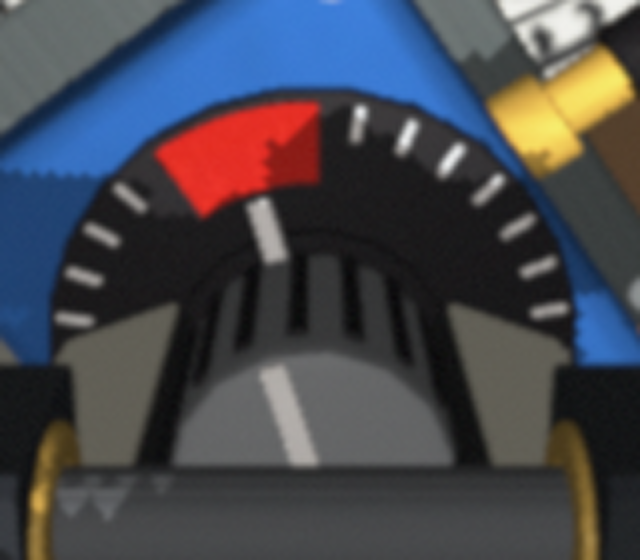

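The pointer is at mid band, with its mark at (266,230) against the band from (200,215) to (318,185). There is still no drop, so I'll continue.

Emit:
move_arm(deltas=[{"dp": [0,0,0],"turn": [0.5,0,0]},{"dp": [0,0,0],"turn": [1,0,0]},{"dp": [0,0,0],"turn": [1.5,0,0]},{"dp": [0,0,0],"turn": [1.5,0,0]}])

```text
time: 12.5
tool_pos: [0.5742, -0.0447, 0.0981]
tool_rot: [0.035, 1.571, -2.323]
contact_force: [-0.1, 1.2, -8.9]
opening: 0.0376
```

Emit:
move_arm(deltas=[{"dp": [0,0,0],"turn": [0.5,0,0]},{"dp": [0,0,0],"turn": [1,0,0]},{"dp": [0,0,0],"turn": [1.5,0,0]},{"dp": [0,0,0],"turn": [1.5,0,0]}])

```text
time: 12.9
tool_pos: [0.5742, -0.0447, 0.0981]
tool_rot: [-0.287, 1.571, -2.671]
contact_force: [-0.7, 1.4, -9.5]
opening: 0.0376
```

```bash
python3 st.py
```

```text
12.9 [ 0.5742 -0.0447  0.0981] F [-0.73  1.45 -9.48] M [0.429 0.121 0.045] jaw deg -136.58 2.173
```

Emit:
move_arm(deltas=[{"dp": [0,0,0],"turn": [0.5,0,0]},{"dp": [0,0,0],"turn": [1,0,0]},{"dp": [0,0,0],"turn": [1.5,0,0]},{"dp": [0,0,0],"turn": [1.5,0,0]}])

```text
time: 13.3
tool_pos: [0.5742, -0.0447, 0.0981]
tool_rot: [-0.233, 1.571, -2.643]
contact_force: [-0.4, 1.6, -9.2]
opening: 0.0372
```

```bash
python3 st.py
```

```text
13.3 [ 0.5742 -0.0447  0.0981] F [-0.38  1.61 -9.17] M [0.39  0.152 0.103] jaw deg -138.08 2.199
```

Emit:
move_arm(deltas=[{"dp": [0,0,0],"turn": [0.5,0,0]},{"dp": [0,0,0],"turn": [1,0,0]},{"dp": [0,0,0],"turn": [1.5,0,0]},{"dp": [0,0,0],"turn": [1.5,0,0]}])

```text
time: 13.7
tool_pos: [0.5742, -0.0447, 0.0981]
tool_rot: [-0.014, 1.571, -2.45]
contact_force: [-0.7, 1.4, -8.7]
opening: 0.0374
```

```bash
python3 st.py
```

```text
13.7 [ 0.5742 -0.0447  0.0981] F [-0.71  1.35 -8.74] M [0.399 0.14  0.123] jaw deg -139.58 2.225
```

Emit:
move_arm(deltas=[{"dp": [0,0,0],"turn": [0.5,0,0]},{"dp": [0,0,0],"turn": [1,0,0]},{"dp": [0,0,0],"turn": [1.5,0,0]},{"dp": [0,0,0],"turn": [1.5,0,0]}])

```text
time: 14.1
tool_pos: [0.5742, -0.0447, 0.0981]
tool_rot: [-0.14, 1.571, -2.602]
contact_force: [-1.0, 2.2, -10.2]
opening: 0.0378
```

```bash
python3 st.py
```

```text
14.1 [ 0.5742 -0.0447  0.0981] F [ -0.96   2.25 -10.23] M [0.388 0.142 0.068] jaw deg -141.08 2.252
```

Emit:
move_arm(deltas=[{"dp": [0,0,0],"turn": [0.5,0,0]},{"dp": [0,0,0],"turn": [1,0,0]},{"dp": [0,0,0],"turn": [1.5,0,0]},{"dp": [0,0,0],"turn": [1.5,0,0]}])

```text
time: 14.5
tool_pos: [0.5742, -0.0447, 0.0981]
tool_rot: [0.586, 1.571, -1.902]
contact_force: [-1.9, 1.2, -9.1]
opening: 0.0373
```

```bash
python3 st.py
```

```text
14.5 [ 0.5742 -0.0447  0.0981] F [-1.92  1.24 -9.1 ] M [0.444 0.221 0.088] jaw deg -142.58 2.278
```

Emit:
move_arm(deltas=[{"dp": [0,0,0],"turn": [0.5,0,0]},{"dp": [0,0,0],"turn": [1,0,0]},{"dp": [0,0,0],"turn": [1.5,0,0]},{"dp": [0,0,0],"turn": [1.5,0,0]}])

```text
time: 14.9
tool_pos: [0.5742, -0.0447, 0.0981]
tool_rot: [0.589, 1.571, -1.925]
contact_force: [-2.5, 2.3, -9.2]
opening: 0.0371
```

```bash
python3 st.py; python3 look.py wrist w7; python3 -c "
import cv2
a=cv2.imread('pics/w7.png')[150:290,180:340]
cv2.imwrite('pics/c7.png',cv2.resize(a,(640,560),interpolation=2))"
```

```text
14.9 [ 0.5742 -0.0447  0.0981] F [-2.51  2.32 -9.19] M [0.317 0.282 0.082] jaw deg -144.07 2.304
14.9 [ 0.57421255 -0.04469565  0.09811876] [-2.51344803  2.31887449 -9.18754696] [0.31736439 0.28163164 0.0817279 ] 2.303933448065439
(array([ 0.0021188 ,  0.00083396, -0.00012126]), array([-5.40725600e+01,  6.03792448e-03, -7.11537077e-04]))
```

View pics/c7.png

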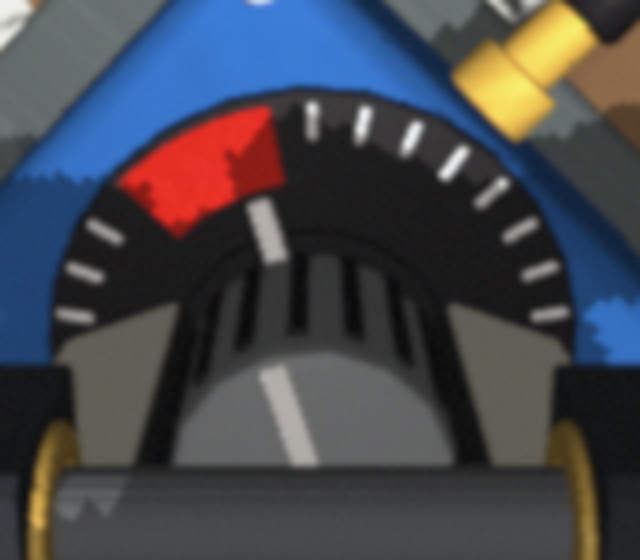

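The pointer is at about 0.5 rad, just before the far edge of the red at (283,185). A little of the band remains.

Emit:
move_arm(deltas=[{"dp": [0,0,0],"turn": [0.5,0,0]},{"dp": [0,0,0],"turn": [1,0,0]},{"dp": [0,0,0],"turn": [1.5,0,0]},{"dp": [0,0,0],"turn": [1.5,0,0]}])

```text
time: 15.35
tool_pos: [0.5742, -0.0447, 0.0981]
tool_rot: [0.154, 1.571, -2.387]
contact_force: [-0.4, 0.9, -8.8]
opening: 0.0377
```

```bash
python3 st.py
```

```text
15.35 [ 0.5742 -0.0447  0.0981] F [-0.43  0.89 -8.77] M [0.361 0.324 0.009] jaw deg -145.58 2.33
```

Emit:
move_arm(deltas=[{"dp": [0,0,0],"turn": [0.5,0,0]},{"dp": [0,0,0],"turn": [1,0,0]},{"dp": [0,0,0],"turn": [1.5,0,0]},{"dp": [0,0,0],"turn": [1.5,0,0]}])

```text
time: 15.75
tool_pos: [0.5742, -0.0447, 0.0985]
tool_rot: [2.5, 1.571, -0.067]
contact_force: [-4.5, 2.0, -4.0]
opening: 0.0375
```

```bash
python3 st.py
```

```text
15.75 [ 0.5742 -0.0447  0.0985] F [-4.47  2.02 -4.02] M [ 0.352  0.701 -0.162] jaw deg -147.1 2.357
```

The pull dropped from 9 N to 4 N, so the pin has met the slot. I'll ease the turn back 0.5° and lift in small steps.

Emit:
move_arm(deltas=[{"dp": [-0.0003,0,0],"turn": [-0.5,0,0]},{"dp": [-0.0007,0,0],"turn": [-0.5,0,0]},{"dp": [-0.001,0,0],"turn": [-0.5,0,0]},{"dp": [-0.001,0,0],"turn": [-0.5,0,0]}])

```text
time: 16.15
tool_pos: [0.5742, -0.0447, 0.0991]
tool_rot: [-1.978, 1.571, 1.747]
contact_force: [-2.2, 2.0, -6.2]
opening: 0.0374
```

```bash
python3 st.py
```

```text
16.15 [ 0.5742 -0.0447  0.0991] F [-2.21  2.01 -6.16] M [ 0.352  0.479 -0.496] jaw deg -146.57 2.347
```

The moment about z grew after backing off, so the knob wants to go further clockwise. I'll turn 0.8° forward.

Emit:
move_arm(deltas=[{"dp": [0,0,0],"turn": [0.4,0,0]},{"dp": [0,0,0],"turn": [0.8,0,0]},{"dp": [0,0,0],"turn": [0.8,0,0]}])

```text
time: 16.45
tool_pos: [0.5742, -0.0447, 0.0992]
tool_rot: [1.036, 1.57, -1.535]
contact_force: [-3.1, 1.8, -5.1]
opening: 0.0376
```

```bash
python3 st.py
```

```text
16.45 [ 0.5742 -0.0447  0.0992] F [-3.13  1.75 -5.07] M [ 0.385  0.572 -0.113] jaw deg -147.34 2.361
```

Emit:
move_arm(deltas=[{"dp": [-0.0003,0,0],"turn": [0.3,0,0]},{"dp": [-0.0007,0,0],"turn": [0.3,0,0]},{"dp": [-0.001,0,0],"turn": [0.3,0,0]},{"dp": [-0.001,0,0],"turn": [0.3,0,0]}])

```text
time: 16.85
tool_pos: [0.5743, -0.0447, 0.1003]
tool_rot: [1.735, 1.571, -0.842]
contact_force: [-3.9, 2.3, -3.9]
opening: 0.0372
```

```bash
python3 st.py
```

```text
16.85 [ 0.5743 -0.0447  0.1003] F [-3.94  2.26 -3.9 ] M [0.368 0.701 0.012] jaw deg -147.64 2.366
```

Force is down to 3.9 N and the moment is near zero, so the stem slides freely. Lifting on.

Emit:
move_arm(deltas=[{"dp": [-0.0005,0,0],"turn": [0,0,0]},{"dp": [-0.001,0,0],"turn": [0,0,0]},{"dp": [-0.0015,0,0],"turn": [0,0,0]},{"dp": [-0.002,0,0],"turn": [0,0,0]},{"dp": [-0.002,0,0],"turn": [0,0,0]}])

```text
time: 17.35
tool_pos: [0.5742, -0.0447, 0.1022]
tool_rot: [1.434, 1.571, -1.143]
contact_force: [-3.8, 1.8, -3.8]
opening: 0.0375
```

```bash
python3 st.py
```

```text
17.35 [ 0.5742 -0.0447  0.1022] F [-3.85  1.78 -3.83] M [ 0.32   0.688 -0.025] jaw deg -147.65 2.366
```

Emit:
move_arm(deltas=[{"dp": [-0.0005,0,0],"turn": [0,0,0]},{"dp": [-0.001,0,0],"turn": [0,0,0]},{"dp": [-0.0015,0,0],"turn": [0,0,0]},{"dp": [-0.002,0,0],"turn": [0,0,0]},{"dp": [-0.002,0,0],"turn": [0,0,0]}])

```text
time: 17.85
tool_pos: [0.5743, -0.0447, 0.1042]
tool_rot: [1.766, 1.571, -0.811]
contact_force: [-3.4, 1.9, -4.6]
opening: 0.0371
```

```bash
python3 st.py
```

```text
17.85 [ 0.5743 -0.0447  0.1042] F [-3.44  1.86 -4.58] M [0.327 0.652 0.015] jaw deg -147.65 2.366
```

Emit:
move_arm(deltas=[{"dp": [-0.0004,0,0],"turn": [0,0,0]},{"dp": [-0.0007,0,0],"turn": [0,0,0]},{"dp": [-0.0007,0,0],"turn": [0,0,0]}])

```text
time: 18.15
tool_pos: [0.5743, -0.0447, 0.1049]
tool_rot: [1.732, 1.571, -0.845]
contact_force: [-3.3, 0.9, -4.1]
opening: 0.0377
```

```bash
python3 st.py
```

```text
18.15 [ 0.5743 -0.0447  0.1049] F [-3.29  0.92 -4.08] M [ 0.376  0.677 -0.001] jaw deg -147.65 2.366
```

Emit:
move_arm(deltas=[{"dp": [-0.0004,0,0],"turn": [0,0,0]},{"dp": [-0.0007,0,0],"turn": [0,0,0]},{"dp": [-0.0007,0,0],"turn": [0,0,0]}])

```text
time: 18.45
tool_pos: [0.5742, -0.0447, 0.1054]
tool_rot: [0.221, 1.571, -2.356]
contact_force: [-2.1, 1.8, -7.0]
opening: 0.0374
```

```bash
python3 st.py
```

```text
18.45 [ 0.5742 -0.0447  0.1054] F [-2.08  1.81 -6.96] M [ 0.308  0.462 -0.059] jaw deg -147.65 2.366
```

Emit:
move_arm(deltas=[{"dp": [-0.0002,0,0],"turn": [0,0,0]},{"dp": [-0.0004,0,0],"turn": [0,0,0]},{"dp": [-0.0004,0,0],"turn": [0,0,0]}])

```text
time: 18.75
tool_pos: [0.5742, -0.0447, 0.1057]
tool_rot: [-0.362, 1.571, -2.939]
contact_force: [-2.2, 1.6, -8.3]
opening: 0.0371
```

```bash
python3 st.py
```

```text
18.75 [ 0.5742 -0.0447  0.1057] F [-2.17  1.56 -8.34] M [ 0.293  0.422 -0.028] jaw deg -147.65 2.366
```

The force climbed at a 9.9 mm rise, so the knob is at its hard stop. I'll ease off the stretch, check, then open.

Emit:
move_arm(deltas=[{"dp": [0.0005,0,0],"turn": [0,0,0]},{"dp": [0.001,0,0],"turn": [0,0,0]},{"dp": [0.0013,0,0],"turn": [0,0,0]},{"dp": [0.0013,0,0],"turn": [0,0,0]}])

```text
time: 19.15
tool_pos: [0.5743, -0.0447, 0.1049]
tool_rot: [1.869, 1.57, -0.708]
contact_force: [-2.9, 1.4, -3.5]
opening: 0.0373
```

```bash
python3 st.py
```

```text
19.15 [ 0.5743 -0.0447  0.1049] F [-2.94  1.39 -3.49] M [0.244 0.726 0.046] jaw deg -147.65 2.366
```

Emit:
move_arm(deltas=[{"dp": [0.0005,0,0],"turn": [0,0,0]},{"dp": [0.0005,0,0],"turn": [0,0,0]},{"dp": [0.0005,0,0],"turn": [0,0,0]}])

```text
time: 19.45
tool_pos: [0.5743, -0.0447, 0.1044]
tool_rot: [1.89, 1.571, -0.687]
contact_force: [-4.6, 1.3, -1.4]
opening: 0.0375
```

```bash
python3 st.py
```

```text
19.45 [ 0.5743 -0.0447  0.1044] F [-4.59  1.33 -1.38] M [ 0.357  0.804 -0.055] jaw deg -147.65 2.366
```

Emit:
move_arm(deltas=[{"dp": [0,0,0],"turn": [0,0,0]},{"dp": [0,0,0],"turn": [0,0,0]},{"dp": [0,0,0],"turn": [0,0,0]},{"dp": [0,0,0],"turn": [0,0,0]},{"dp": [0,0,0],"turn": [0,0,0]},{"dp": [0,0,0],"turn": [0,0,0]},{"dp": [0,0,0],"turn": [0,0,0]},{"dp": [0,0,0],"turn": [0,0,0]},{"dp": [0,0,0],"turn": [0,0,0]},{"dp": [0,0,0],"turn": [0,0,0]}], hand=0.085)

```text
time: 20.45
tool_pos: [0.5743, -0.0447, 0.1041]
tool_rot: [1.293, 1.571, -1.284]
contact_force: [-0.9, -0.1, -0.4]
opening: 0.0848
```

```bash
python3 st.py; python3 look.py wrist w8; python3 -c "
import cv2
a=cv2.imread('pics/w8.png')[130:290,150:370]
cv2.imwrite('pics/c8.png',cv2.resize(a,(770,560),interpolation=2))"
```

```text
20.45 [ 0.5743 -0.0447  0.1041] F [-0.86 -0.06 -0.44] M [0.145 0.033 0.019] jaw deg -147.65 2.366
20.45 [ 0.57425462 -0.04469805  0.10409188] [-0.85773022 -0.05807485 -0.43829256] [0.14493381 0.03275727 0.01851873] 2.366354923892138
(array([ 0.00809197,  0.00079939, -0.00013888]), array([-5.76479618e+01,  5.24144226e-03, -5.29158747e-03]))
```

View pics/c8.png

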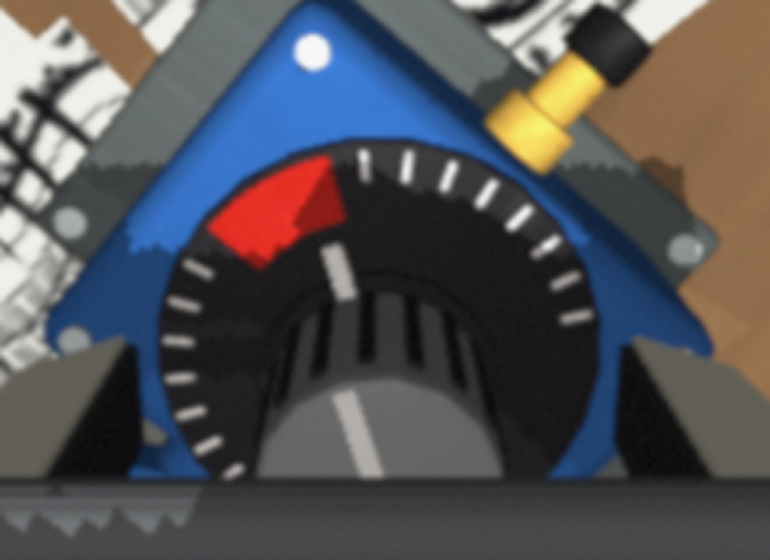

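The fingers are clear of the knob on both sides, and the pointer mark at (340,270) is still in the red near its far edge. Now I'll rise straight up and check.

Emit:
move_arm(deltas=[{"dp": [-0.01,0,0],"turn": [0,0,0]},{"dp": [-0.025,0,0],"turn": [0,0,0]},{"dp": [-0.045,0,0],"turn": [0,0,0]},{"dp": [-0.07,0,0],"turn": [0,0,0]},{"dp": [-0.1,0,0],"turn": [0,0,0]},{"dp": [-0.12,0,0],"turn": [0,0,0]},{"dp": [-0.12,0,0],"turn": [0,0,0]},{"dp": [-0.12,0,0],"turn": [0,0,0]},{"dp": [-0.12,0,0],"turn": [0,0,0]}])

```text
time: 21.4
tool_pos: [0.5736, -0.0445, 0.223]
tool_rot: [-0.763, 1.569, 2.943]
contact_force: [-0.7, 0.5, -0.7]
opening: 0.0849
```

```bash
python3 st.py; python3 look.py wrist w9; python3 look.py side s9
python3 - <<'E'
from g import *
f=dict(np.load('w9.npz'));P=cloud(f)
m=np.hypot(P[...,0]-.5745,P[...,1]+.045)
print('top z wrist',np.median(P[(m<.015)&(P[...,2]>.11)],0),'plate',np.median(P[(m>.03)&(m<.04)][:,2]))
f=dict(np.load('s9.npz'));g=dict(np.load('side0.npz'))
for h in (g,f):
    P=cloud(h);m=np.hypot(P[...,0]-.5755,P[...,1]+.047);q=P[(m<.015)&(P[...,2]>.11)];print('side',np.percentile(q[:,2],[50,90,98]),len(q))
a=cv2.imread('pics/w9.png');b=cv2.imread('pics/s9.png')[165:225,220:300]
u,v=proj(dict(np.load('w9.npz')),[.5745,-.045,.136]);u,v=int(u),int(v);print(u,v)
a=a[max(v-50,0):v+50,u-50:u+50]
cv2.imwrite('pics/c9.png',np.hstack([cv2.resize(a,(400,400),interpolation=2),cv2.resize(b,(400,400),interpolation=2)]))
E
```

```text
21.4 [ 0.5736 -0.0445  0.223 ] F [-0.67  0.51 -0.7 ] M [0.13  0.047 0.007] jaw deg -147.66 2.366
21.4 [ 0.57356598 -0.04454954  0.22300737] [-0.6686518   0.51025813 -0.70356853] [0.13015755 0.0469635  0.00712858] 2.3663779034242096
(array([ 0.12700415,  0.00148334, -0.00083868]), array([-5.76550893e+01,  3.85814639e-02,  1.22844077e-01]))
21.45 [ 0.57357554 -0.04456847  0.22284563] [-0.83037325 -0.01911421 -0.00180423] [0.10623786 0.01139781 0.00254306] 2.3664032621524
(array([ 0.12684202,  0.00148028, -0.00087077]), array([-5.76551969e+01,  4.69338893e-02,  1.37276718e-01]))
top z wrist [ 0.57466605 -0.04524768  0.13683722] plate 0.3252086249449634
side [0.12600831 0.1273165  0.1280046 ] 83
side [0.32878693 0.36665386 0.37228807] 176
256 198
```

View pics/c9.png

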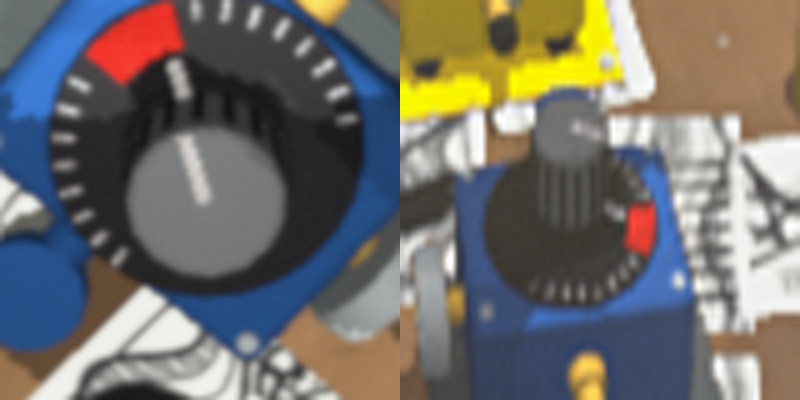

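The knob top now stands at z = 0.137, against 0.127 when down, so it is fully out. The pointer at left crop (178,75) is inside the red, and the gripper is clear. Handing in.

```bash
python3 -c "
from cell import robot
print(robot.hand_in())"
```

```text
the job is handed in; nothing more can be done
None
```

The large blue regulator's knob is turned into the red band, pulled fully out and released. I handed the job in at about 21.5 s of the 72 s; no verdict was reported.

- **Turning and finding the slot:** I gripped the knob from above, turned it about 25° to the start of the band, then scanned the band holding a 9 N pull. The pull dropped to 4 N at a knob turn of about 0.55 to 0.57 rad by my estimate, where the pin entered the slot.
- **Pulling out:** Backing off half a degree there raised the twist on the tool, so I turned slightly further clockwise instead. I then lifted to the hard stop, eased off the stretch and opened the fingers. The vertical pull never read above about 10 N, against the 20 N limit.
- **Last checks:** The knob top is at z = 0.137 m, against 0.127 m when down, so it is out by the full 9 mm or so. The pointer is in the red near its far edge. The gripper is about 12 cm above where it let go, with force readings down to noise.
- **Checks that failed:** My last side-camera height check was useless because the arm covered part of that view, so the final height rests on the wrist camera and the 9.9 mm hand rise. I did not compare the bottles with their starting places, but the arm stayed clear of them.

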